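# Select the ring gauge and store its reading

### The job

Record the ring gauge's reading: with closed fingertips, gently press the round key directly in front of the anvil that carries the ring gauge all the way down, so that it stays down, then press the white bar key on the data box right down, let it spring back up, and withdraw. Do not press the other two round keys, and do not touch or move the gauges or anything else around.

Things in the scene. Friction and masses are not known exactly. Their poses are not given: they have to be found in the camera images.
- fixture: Gauge checking fixture, white slab fixed to the bench, 170 (x) x 260 (y) x 45 mm high; origin: centre of its underside. Three round white keys near its front (own x -45, y +80, 0, -80 mm), front turned up to 0.3 rad from facing the robot; behind each key (own x +30 mm) a steel anvil, 56 mm across, carrying a gauge; a black display strip along its far edge (own x 66 to 82 mm), top at 65 mm.
- ring_gauge: Ring gauge: steel ring, 44 mm outside diameter, 28 mm through hole, 18 mm high, lying flat, loose on one of the three anvils (within 3 mm of its centre); origin at the centre of its underside. It stands on a different anvil from run to run.
- disc_gauge: Solid steel disc, 44 mm diameter, 18 mm high, without a hole, loose on another anvil; origin at the centre of its underside. Leave alone.
- block_gauge: Steel gauge block, 35 x 15 x 30 mm high, loose on the remaining anvil; origin at the centre of its underside. Leave alone.
- data_box: Grey data box fixed to the bench, 120 (x) x 90 (y) x 50 mm high, to the left or right of the fixture; origin at the centre of its underside. A white bar key is on its top near its own -x edge, and a paper slip stands up to z = 64 mm in a slot 57 mm behind the key (own x +27 mm).
- store_key_top (a point): Centre of the top face of the data box's store key: white bar, 50 mm along own y, 22 mm along own x, standing 12 mm proud of the box; top at 62 mm above the bench when up.
- store_key (a joint): Store key: 0 up, 0.006 m fully down (straight down). Springs back by itself; about 1 N to start, 4 N fully down. Counts as pressed from 4.2 mm.
- decade_box: Green box of the same size as the data box (120 x 90 x 50 mm) with four black knobs on top (to 66 mm high), fixed to the bench on the other side of the fixture; origin at the centre of its underside. Leave alone.
- jar: Small closed jar, 48 mm diameter, 60 mm high, loose beyond the fixture; origin at the centre of its underside. Leave alone.
- screwdriver: Screwdriver lying loose beyond the fixture, handle about 30 mm thick; leave alone.
- key_left_top (a point): Centre of the top face of the left key (fixture +y 80 mm; left and right as seen by the robot): round, 30 mm diameter, 12 mm proud of the fixture, top at 57 mm above the bench when up, 51 mm when fully down.
- key_left (a joint): Left key: 0 up, 0.006 m fully down (straight down). No spring: it moves against about 2.5 N of friction and stays down where it is left. Counts as down from 4.2 mm.
- anvil_left (a point): Centre of the top face of the left anvil, 75 mm behind the left key, 51 mm above the bench.
- key_middle_top (a point): Centre of the top face of the middle key (fixture y 0; left and right as seen by the robot): round, 30 mm diameter, 12 mm proud of the fixture, top at 57 mm above the bench when up, 51 mm when fully down.
- key_middle (a joint): Middle key: 0 up, 0.006 m fully down (straight down). No spring: it moves against about 2.5 N of friction and stays down where it is left. Counts as down from 4.2 mm.
- anvil_middle (a point): Centre of the top face of the middle anvil, 75 mm behind the middle key, 51 mm above the bench.
- key_right_top (a point): Centre of the top face of the right key (fixture -y 80 mm; left and right as seen by the robot): round, 30 mm diameter, 12 mm proud of the fixture, top at 57 mm above the bench when up, 51 mm when fully down.
- key_right (a joint): Right key: 0 up, 0.006 m fully down (straight down). No spring: it moves against about 2.5 N of friction and stays down where it is left. Counts as down from 4.2 mm.
- anvil_right (a point): Centre of the top face of the right anvil, 75 mm behind the right key, 51 mm above the bench.
Things that resemble listed ones, but are neither listed nor needed, are in the scene too. What is shaped like the data_box but pink or purple is not meant.

How it is judged:
By the outcome, as a careful person would: the job done as asked, in the order asked, and still so for the second after the job is handed in, with the robot touching nothing.
It also fails if it takes over 40 s, if anything falls off the work surface, if the arm or the gripper's body presses on something with over 40 N, if the wrist force passes 120 N, or if a joint passes its speed limit or range.

### The arm

A 7-joint arm with a two-finger parallel gripper is mounted at the origin on the work surface. World frame = base frame: x ahead of the robot, y to its left, z up, the work surface at z = 0. Lengths are in m, angles in rad, forces in N, time in s.
With the tool pointing down it reaches from about 0.4 to 0.85 m from the base axis. Payload 10.4 kg.
Tool frame: the origin (TCP) lies on the mounting face of the last link; the fingertips stand 173 mm ahead of it and the grasp point (between the pads) lies 155 mm ahead of it (manip.tip_extent is the distance from the TCP to the fingertips, in m); z points along the fingers, y is the line along which they close (so a half turn about z gives the same grasp; the last joint's range is limited). The gripper opens to 85 mm and grips with 20 to 120 N. Pads are 22 mm wide; open, the fingers measure 114 mm over their backs; the gripper's body (76 mm by 85 mm) begins 54 mm behind the grasp point. The pads swing forward as they close: fully open they stand 13 mm farther back than shut.
Start: joints at [1.326, 0.332, -0.065, 1.46, 0.022, 1.35, -0.088], TCP at [0.138, -0.61, 0.405] pointing down, gripper open.
Joint ranges: [-2.6, 2.6], [-0.5, 2.12], [-1.47, 1.34], [0.16, 2.42], [-1.27, 4.41], [0.06, 2.06], [-2.6, 2.6]. Speed limits (rad/s): [2.22, 2.22, 2.79, 2.79, 3.14, 3.14, 3.14].

### API

Orientations are given as a unit quaternion [x, y, z, w].
In Python, from workcell import manip gives the robot as it stands.
- The arm moves only by the tool move_arm, never from a script. Its argument "plan" is one flat list of numbers, 7 for each row, row after row: the turn, a rotation vector about the tool's x, y, z in rad, then the shift along the tool's x, y, z in m, then the finger opening in m, from 0 to 0.0854. In form: [ax, ay, az, dx, dy, dz, gripper, ax, ay, az, dx, dy, dz, gripper, ...]. A call has 1 to 12 rows; each row is the pose to reach, as a shift and turn from the pose commanded when the call began, along the tool's axes at that moment; what a row does not reach only later rows make up. A row lasts 1/8 s, in which the tool goes at most 62.5 mm and 10.7 degrees, less where a joint would pass 70% of its speed; a pose out of reach is approached as far as the arm can. A call with a gripper value outside its range is refused whole. The fingers move at their own pace and stop on an object; "squeeze" is the grip in N (left out, the last holds). Time passes only in rows, so rows that repeat a pose let the fingers close. It gives the time, the measured TCP pose, the force, the opening and the grip force at its end, in the units of the state.
- manip.get_obs(): the state, without advancing time (a new reading comes with each control period).
- manip.camera(name): name is "side" or "top" or "wrist"; returns a dict with "color" (384x512x3 uint8, red, green, blue), "fx", "fy", "cx", "cy" (pixels), "dist" ([k1, k2, p1, p2, k3] as OpenCV has them; the pictures are not rectified), "cam_to_world" (4x4, takes a point from camera to world coordinates); the wrist camera has in their place "mount" (4x4, takes a point from camera to tool coordinates, whose origin is the TCP and whose axes are the flange's). Camera axes: x right, y down, z forward; pixel columns grow to the right and rows downward; lengths in m; the calibration is good to about 2 mm. A picture is of the moment at which its call begins: read the wrist's pose just before it. There is no depth.
- manip.hand_in(): hands the job in; it is judged then, once.
Trained networks look in a picture, given as the dict that the camera call returned (one of the last four; its "shot" number tells which), for a name from the list of things; names that differ only in an ending like _2 or _b are one class to them, and where a whole thing is asked for, a point or a joint stands for the part that bears it (a point fixed in the world has none). Each returns a list of dicts, best first, with "conf" (0 to 1); they miss things now and then, are a little off and sometimes report something else, mostly with a low value. They report only what shows in the picture. A call takes as long as a camera call. They do not tell look-alikes from the thing itself.
- manip.look_for(picture, label): "position" ([x, y, z] in m, in the coordinates of the camera as it stood for that picture, good to about 4 mm: the middle of the surface that is visible of it).
- manip.silhouettes(picture, label): "pixels" (384x512 bool, what is visible of it).
- manip.tip_of(picture, label): "position" ([x, y, z] in m, in the coordinates of the camera as it stood for that picture, good to about 4 mm: a listed point, or the origin of a listed thing).
The state is a dict: "clock": time; "joint_pos": joint angles; "joint_velocities": joint speeds; "tau": joint torques, N m; "position": TCP position; "ee_rot": TCP orientation; "ft_force": force on the tool from outside, world axes, zero at the start; "torque": the same for the moment, N m; "grip_width": opening from 0.0 (shut) to 1.0 (fully open); "grasp_force": force on a finger pad.
Only numpy, scipy, OpenCV 4.12 (cv2) and the standard library are available. Lean on these libraries where they do the work, as an engineer would, in place of code of your own. Each camera call takes 0.05 s, during which the arm holds its last target. There are 200 camera calls.

## Working session

There is one attempt and no reset: what is moved stays moved. The work goes in short steps, Python scripts to look and compute and a tool call to move; the robot and the scene stay as the last step left them, time stands still between calls to the robot, and variables do not carry over. Pictures are saved under pics/ and viewed, at most 10 in all, crops included, and the job is handed in when it is done.

Besides the shell and the picture viewer there is one more tool, called after "Request:" as name(argument=value, ...), one argument or row to a line, values as JSON. move_arm: Moves the arm, as the interface text tells. Its arguments: {"type":"object","properties":{"plan":{"type":"array","items":{"type":"number"}},"squeeze":{"type":"number"}},"required":["plan"]}

```bash
mkdir -p pics; cat > h.py <<'E'
import numpy as np, cv2
from workcell import manip
from scipy.spatial.transform import Rotation as R
def w(c,p):
    T=np.array(c["cam_to_world"]); return T[:3,:3]@np.array(p)+T[:3,3]
def ray(c,u,v,z):
    K=np.array([[c["fx"],0,c["cx"]],[0,c["fy"],c["cy"]],[0,0,1]])
    n=cv2.undistortPoints(np.array([[[u,v]]],float),K,np.array(c["dist"],float))[0,0]
    T=np.array(c["cam_to_world"]); d=T[:3,:3]@[n[0],n[1],1]; return T[:3,3]+d*(z-T[2,3])/d[2]
def px(c,P):
    K=np.array([[c["fx"],0,c["cx"]],[0,c["fy"],c["cy"]],[0,0,1]])
    T=np.linalg.inv(np.array(c["cam_to_world"]))
    return cv2.projectPoints(np.array([P],float),cv2.Rodrigues(T[:3,:3])[0],T[:3,3],K,np.array(c["dist"],float))[0][0,0]
E
python3 - <<'E'
from h import *
o=manip.get_obs(); print(o["clock"],o["position"],o["ee_rot"],o["ft_force"])
for n in("top","side"):
    c=manip.camera(n); cv2.imwrite(f"pics/{n}0.png",c["color"][:,:,::-1])
    for l in ["fixture","ring_gauge","disc_gauge","block_gauge","data_box","decade_box","store_key_top","key_left_top","key_middle_top","key_right_top","anvil_left","anvil_middle","anvil_right"]:
        for r in manip.tip_of(c,l)[:3]:
            p=w(c,r["position"]); print(n,l,round(r["conf"],2),p.round(3),px(c,p).round())
E
```

```text
0.0 [ 0.13746073 -0.60956838  0.40393081] [ 9.93856508e-01  1.10674117e-01 -1.09355153e-04 -6.84637892e-04] [0.4161835  0.40033324 0.39507441]
top fixture 0.8 [ 0.575 -0.033 -0.002] [287. 199.]
top ring_gauge 0.49 [ 0.617 -0.113  0.054] [319. 182.]
top disc_gauge 0.52 [0.593 0.046 0.047] [260. 190.]
top block_gauge 0.65 [ 0.603 -0.029  0.049] [287. 187.]
top data_box 0.9 [0.465 0.29  0.   ] [170. 237.]
top data_box 0.76 [0.64  0.302 0.004] [168. 174.]
top data_box 0.7 [ 0.486  0.454 -0.   ] [111. 229.]
top decade_box 0.61 [ 0.546 -0.316  0.002] [387. 210.]
top store_key_top 0.73 [0.608 0.297 0.061] [165. 183.]
top store_key_top 0.6 [0.455 0.464 0.065] [ 97. 241.]
top store_key_top 0.49 [0.447 0.294 0.062] [163. 245.]
top key_middle_top 0.5 [ 0.53  -0.043  0.057] [293. 214.]
top key_middle_top 0.32 [ 0.542 -0.117  0.056] [321. 210.]
top key_right_top 0.68 [ 0.545 -0.12   0.059] [322. 208.]
top anvil_left 0.66 [0.593 0.048 0.052] [259. 190.]
top anvil_middle 0.64 [ 0.608 -0.032  0.051] [289. 185.]
top anvil_right 0.98 [ 0.617 -0.11   0.056] [318. 182.]
side fixture 0.89 [ 0.58  -0.035 
[... 528 characters left out ...]
0.455 0.005] [177. 142.]
side decade_box 0.88 [ 0.547 -0.318 -0.   ] [305. 349.]
side store_key_top 0.64 [ 0.547 -0.322  0.001] [306. 351.]
side store_key_top 0.51 [0.438 0.292 0.062] [176. 168.]
side store_key_top 0.43 [0.456 0.461 0.064] [165. 130.]
side key_left_top 0.2 [0.439 0.294 0.063] [176. 168.]
side key_middle_top 0.57 [ 0.532 -0.039  0.059] [251. 245.]
side key_right_top 0.63 [ 0.544 -0.119  0.063] [268. 268.]
side anvil_left 0.6 [0.471 0.297 0.001] [189. 178.]
side anvil_left 0.56 [0.595 0.05  0.052] [259. 214.]
side anvil_middle 0.81 [ 0.6   -0.028  0.052] [274. 234.]
side anvil_right 0.92 [ 0.621 -0.111  0.054] [295. 256.]
side anvil_right 0.2 [ 0.601 -0.03   0.052] [274. 235.]
```

```bash
python3 - <<'E'
import cv2
a=cv2.imread("pics/top0.png");b=cv2.imread("pics/side0.png")
cv2.imwrite("pics/t1.png",cv2.resize(a[130:290,70:430],(800,356),interpolation=cv2.INTER_CUBIC))
cv2.imwrite("pics/s1.png",cv2.resize(b[100:300,140:340],(600,600),interpolation=cv2.INTER_CUBIC))
E
```

```text
(no output)
```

View pics/t1.png

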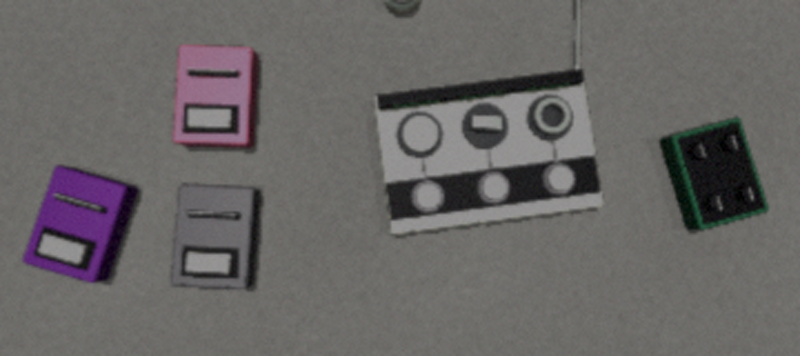

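View pics/s1.png

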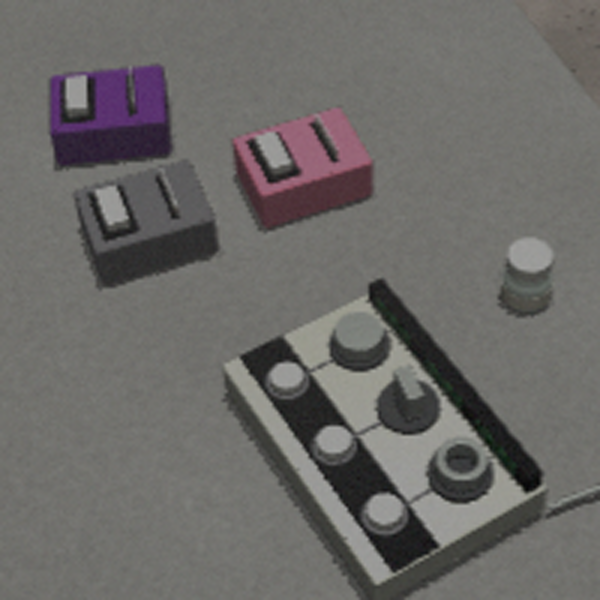

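View pics/top0.png

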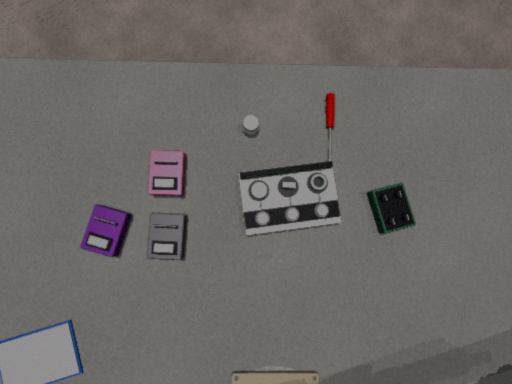

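Top picture: candidates for the gauge are the bright disc on the left anvil (259,190), the block on the middle one (288,185) and the ring with a dark hole on the right one (318,182). So the key is the right one at (322,210). There are three boxes of the data box's shape: pink (166,172), purple (106,230) and grey (166,237). The grey one is the data box, with its bar at (163,248). The close crops confirm both choices. Next I close the fingers and move above the right key.

Request:
move_arm(
  plan=[0, 0, 0, 0.5, -0.388, 0, 0, 0, 0, 0, 0.5, -0.388, 0, 0, 0, 0, 0, 0.5, -0.388, 0, 0, 0, 0, 0, 0.5, -0.388, 0, 0, 0, 0, 0, 0.5, -0.388, 0, 0, 0, 0, 0, 0.5, -0.388, 0, 0, 0, 0, 0, 0.5, -0.388, 0, 0, 0, 0, 0, 0.5, -0.388, 0, 0, 0, 0, 0, 0.5, -0.388, 0, 0, 0, 0, 0, 0.5, -0.388, 0, 0, 0, 0, 0, 0.5, -0.388, 0, 0, 0, 0, 0, 0.5, -0.388, 0, 0],
  squeeze=20,
)

```text
clock: 2.9
position: [0.54, -0.1211, 0.4045]
ee_rot: [0.994, 0.111, -0.0, -0.0]
ft_force: [0.1, -0.0, -0.2]
grip_width: -0.0
grasp_force: 0.0
```

```bash
cat >> h.py <<'E'
def wrist():
    o=manip.get_obs(); c=manip.camera("wrist"); T=np.eye(4)
    T[:3,:3]=R.from_quat(o["ee_rot"]).as_matrix(); T[:3,3]=o["position"]
    c["cam_to_world"]=T@np.array(c["mount"]); return o,c
def rel(o,p): return R.from_quat(o["ee_rot"]).inv().apply(np.array(p)-o["position"])
def sil(c,l,z):
    for r in manip.silhouettes(c,l)[:3]:
        m=np.array(r["pixels"]).astype(np.uint8); k=cv2.moments(m,True)
        if k["m00"]: u,v=k["m10"]/k["m00"],k["m01"]/k["m00"]; print(" sil",l,round(r["conf"],2),int(u),int(v),int(k["m00"]),ray(c,u,v,z).round(4))
E
python3 - <<'E'
from h import *
o,c=wrist(); cv2.imwrite("pics/w1.png",c["color"][:,:,::-1])
for l in ["ring_gauge","key_right_top","anvil_right","key_middle_top"]:
    for r in manip.tip_of(c,l)[:2]:
        p=w(c,r["position"]); print(l,round(r["conf"],2),p.round(4),px(c,p).round(),rel(o,p).round(4))
sil(c,"key_right_top",.057); sil(c,"ring_gauge",.065)
E
```

```text
ring_gauge 0.97 [ 0.6146 -0.1032  0.054 ] [259.  99.] [ 0.0769 -0.0009  0.3505]
key_right_top 0.56 [ 0.5415 -0.1218  0.0562] [261. 172.] [0.0015 0.0011 0.3483]
anvil_right 0.76 [ 0.6138 -0.1131  0.0512] [268. 102.] [0.0739 0.0086 0.3533]
key_middle_top 0.97 [ 0.5292 -0.0391  0.0558] [184. 166.] [ 0.0077 -0.0823  0.3487]
 sil key_right_top 0.58 258 170 585 [ 0.5422 -0.1191  0.057 ]
 sil key_right_top 0.4 187 114 36716 [ 0.5833 -0.0347  0.057 ]
 sil ring_gauge 0.74 263 98 980 [ 0.6167 -0.1078  0.065 ]
 sil ring_gauge 0.73 187 115 35778 [ 0.5838 -0.0366  0.065 ]
```

View pics/w1.png

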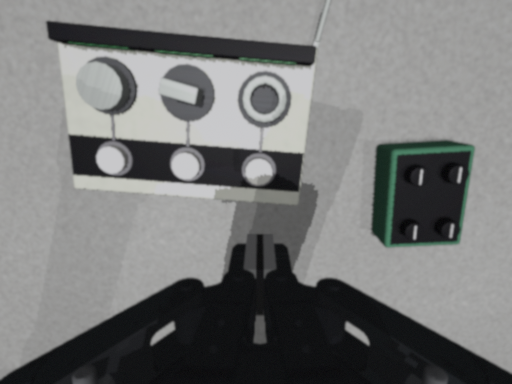

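The wrist view shows the ring at (265,98) and its key at (259,169) directly in front, which agrees with the other cameras. The tool is already within 3 mm of the key, so I descend.

Request:
move_arm(
  plan=[0, 0, 0, 0.003, 0, 0.06, 0, 0, 0, 0, 0.003, 0, 0.11, 0, 0, 0, 0, 0.003, 0, 0.145, 0, 0, 0, 0, 0.003, 0, 0.162, 0, 0, 0, 0, 0.003, 0, 0.165, 0, 0, 0, 0, 0.003, 0, 0.168, 0, 0, 0, 0, 0.003, 0, 0.171, 0, 0, 0, 0, 0.003, 0, 0.174, 0, 0, 0, 0, 0.003, 0, 0.176, 0, 0, 0, 0, 0.003, 0, 0.178, 0, 0, 0, 0, 0.003, 0, 0.178, 0],
)

```text
clock: 4.62
position: [0.5429, -0.1206, 0.2267]
ee_rot: [0.994, 0.111, 0.0, 0.0]
ft_force: [-0.0, 0.0, 1.3]
grip_width: -0.004
grasp_force: 0.4
```

Request:
move_arm(
  plan=[0, 0, 0, 0, 0, 0.001, 0, 0, 0, 0, 0, 0, 0.002, 0, 0, 0, 0, 0, 0, 0.0025, 0, 0, 0, 0, 0, 0, 0.003, 0, 0, 0, 0, 0, 0, 0.003, 0],
)

```text
clock: 5.25
position: [0.543, -0.1205, 0.2245]
ee_rot: [0.994, 0.111, 0.0, 0.0]
ft_force: [-3.1, 0.7, 11.2]
grip_width: 0.001
grasp_force: 5.4
```

Bottomed out at 11 N. I lift straight up and go to the grey box.

Request:
move_arm(
  plan=[0, 0, 0, 0, 0, -0.02, 0, 0, 0, 0, 0, 0, -0.07, 0, 0, 0, 0, 0, 0, -0.13, 0, 0, 0, 0, -0.001, -0.05, -0.15, 0, 0, 0, 0, -0.002, -0.11, -0.15, 0, 0, 0, 0, -0.003, -0.17, -0.15, 0, 0, 0, 0, -0.004, -0.23, -0.15, 0, 0, 0, 0, -0.005, -0.29, -0.15, 0, 0, 0, 0, -0.006, -0.35, -0.15, 0, 0, 0, 0, -0.0075, -0.4, -0.15, 0, 0, 0, 0, -0.0075, -0.4256, -0.15, 0, 0, 0, 0, -0.0075, -0.4256, -0.15, 0],
)

```text
clock: 6.75
position: [0.4406, 0.295, 0.3744]
ee_rot: [0.994, 0.113, 0.0, -0.0]
ft_force: [0.4, -0.6, 0.3]
grip_width: 0.001
grasp_force: 0.0
```

```bash
python3 - <<'E'
from h import *
o,c=wrist(); print(o["position"],o["ft_force"]); cv2.imwrite("pics/w2.png",c["color"][:,:,::-1])
for l in ["data_box","store_key_top"]:
    for r in manip.tip_of(c,l)[:3]:
        p=w(c,r["position"]); print(l,round(r["conf"],2),p.round(4),px(c,p).round(),rel(o,p).round(4))
sil(c,"store_key_top",.062)
for n in ("top","side"):
    c=manip.camera(n)
    for l in ["key_right_top","key_middle_top"]:
        for r in manip.tip_of(c,l)[:2]: print(n,l,round(r["conf"],2),w(c,r["position"]).round(4))
b=c["color"][200:300,220:340,::-1]; cv2.imwrite("pics/s2.png",cv2.resize(b,(600,500),interpolation=cv2.INTER_CUBIC))
E
```

```text
[0.44059532 0.29501201 0.37442874] [ 0.41901164 -0.5680629   0.25081461]
data_box 0.67 [ 0.4814  0.4563 -0.0013] [126. 100.] [ 0.0759 -0.1477  0.3759]
data_box 0.56 [0.4655 0.2915 0.0005] [268. 148.] [0.0234 0.0093 0.3739]
store_key_top 0.92 [0.4347 0.2942 0.0635] [259. 188.] [-5.900e-03 -3.000e-04  3.109e-01]
 sil store_key_top 0.89 88 128 1561 [0.4539 0.4611 0.062 ]
 sil store_key_top 0.8 309 3 306 [0.5972 0.2889 0.062 ]
 sil store_key_top 0.73 259 181 1107 [0.4401 0.2955 0.062 ]
top key_right_top 0.65 [ 0.5438 -0.1193  0.0513]
top key_middle_top 0.62 [ 0.5309 -0.041   0.0605]
side key_right_top 0.54 [ 0.5437 -0.1161  0.0547]
side key_middle_top 0.65 [ 0.5304 -0.0399  0.0589]
```

View pics/w2.png

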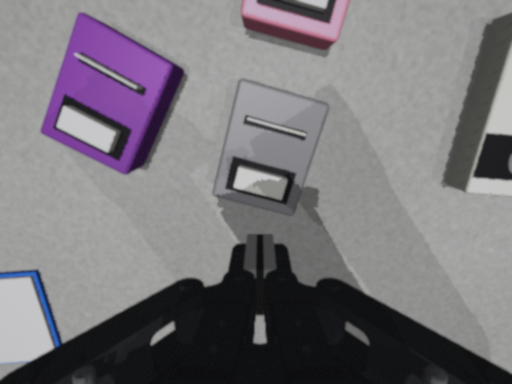

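View pics/s2.png

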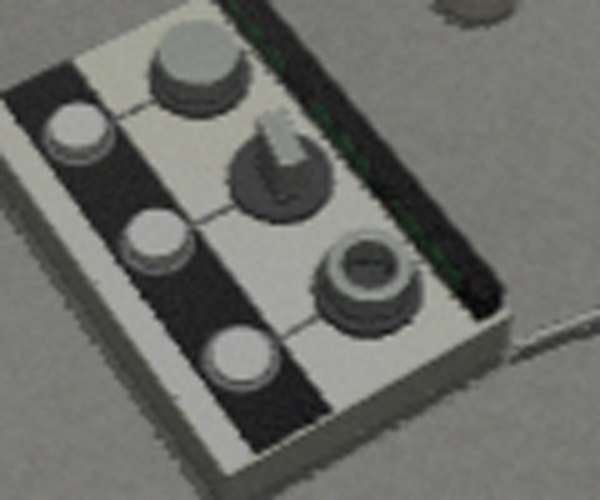

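The wrist view shows the grey box's bar at (260,182), centred about under the tool. The side crop shows the gauges unmoved. I press the bar, 6 mm plus about 1 mm, without lifting yet.

Request:
move_arm(
  plan=[0, 0, 0, 0, 0, 0.05, 0, 0, 0, 0, 0, 0, 0.1, 0, 0, 0, 0, 0, 0, 0.126, 0, 0, 0, 0, 0, 0, 0.132, 0, 0, 0, 0, 0, 0, 0.136, 0, 0, 0, 0, 0, 0, 0.139, 0, 0, 0, 0, 0, 0, 0.141, 0, 0, 0, 0, 0, 0, 0.143, 0, 0, 0, 0, 0, 0, 0.144, 0, 0, 0, 0, 0, 0, 0.145, 0, 0, 0, 0, 0, 0, 0.1455, 0, 0, 0, 0, 0, 0, 0.1455, 0],
)

```text
clock: 8.75
position: [0.4423, 0.2933, 0.2293]
ee_rot: [0.994, 0.111, 0.001, -0.0]
ft_force: [-0.8, -0.9, 14.1]
grip_width: 0.002
grasp_force: 6.7
```

```bash
python3 - <<'E'
from h import *
a=cv2.imread("pics/side0.png",0).astype(np.float32); b=cv2.cvtColor(manip.camera("side")["color"],cv2.COLOR_RGB2GRAY).astype(np.float32)
for n,(u,v) in dict(right=(268,270),middle=(251,247),left=(236,226),ring=(294,254)).items():
    t=b[v-9:v+10,u-10:u+11]; r=cv2.matchTemplate(cv2.resize(a[v-15:v+16,u-16:u+17],None,fx=4,fy=4,interpolation=2),cv2.resize(t,None,fx=4,fy=4,interpolation=2),5)
    _,m,_,l=cv2.minMaxLoc(r); print(n,round(m,3),6-l[0]/4,6-l[1]/4)
E
```

```text
right 0.965 0.25 0.5
middle 0.998 0.0 0.0
left 0.998 0.0 0.0
ring 0.997 0.0 0.0
```

The store key bottomed at 14 N (tip 56 mm). Of the keys, only the right one has changed. Withdrawing straight up.

Request:
move_arm(
  plan=[0, 0, 0, 0, 0, -0.01, 0, 0, 0, 0, 0, 0, -0.04, 0, 0, 0, 0, 0, 0, -0.1, 0, 0, 0, 0, 0, 0, -0.15, 0, 0, 0, 0, 0, 0, -0.17, 0, 0, 0, 0, 0, 0, -0.17, 0, 0, 0, 0, 0, 0, -0.17, 0],
)

```text
clock: 9.68
position: [0.4416, 0.2926, 0.3969]
ee_rot: [0.994, 0.111, -0.001, 0.001]
ft_force: [0.4, -0.6, 0.1]
grip_width: 0.002
grasp_force: 0.0
```

```bash
python3 - <<'E'
from h import *
c=manip.camera("side"); a=cv2.imread("pics/side0.png"); b=c["color"][:,:,::-1]
f=lambda i,u,v: cv2.resize(i[v-20:v+20,u-20:u+20],(390,290),interpolation=cv2.INTER_CUBIC)
cv2.imwrite("pics/cmp.png",np.vstack([np.hstack([f(a,268,269),f(b,268,269)]),np.hstack([f(a,176,170),f(b,176,170)])]))
print(manip.get_obs()["clock"],manip.get_obs()["ft_force"])
E
```

```text
9.725 [-0.03263908 -0.09829375  0.20426936]
```

View pics/cmp.png

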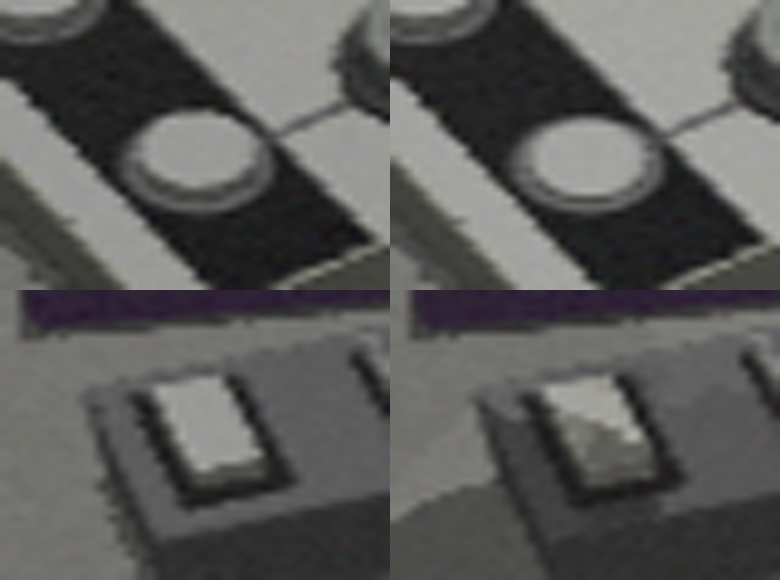

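The before/after comparison shows the right key clearly sunk, from (200,148) to (588,158), and the store bar back up. The arm is clear, so I hand in.

```bash
python3 -c "
from workcell import manip
print(manip.hand_in())"
```

```text
the job is handed in; nothing more can be done
None
```

I pressed the right key, in front of the ring gauge, fully down and it stayed down; I then pressed the grey data box's store key to its stop, let it spring back, withdrew and handed the job in at about 10 s.

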